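# Unload the battery charging dock

## Task

Collect the charged battery packs: pinch the snap tab of the charging dock's cover against its rib to unclip it, lift the cover off and lay it right side up on the black rubber mat, lengthwise along it. Then release every battery pack in the dock by pressing it down until it springs up, and put each one in the aluminium tray, standing or lying on its floor and not on top of another. Leave the jars behind the dock undisturbed.

Things in the scene. Friction and masses are not known exactly. Their poses are not given: they have to be found in the camera images.
- dock: Fixed grey battery charging dock, 150 (x) x 252 (y) mm, deck at z = 90 mm inside a 5 mm rim up to 110 mm. Origin: centre of its underside; x from its vented front to its back, y its length. In the deck four push-to-release wells, 48 (x) x 44 (y) mm, at x = 0, y = +90, +30, -30, -90 mm; each may hold a pack, top flush with the deck. Catch for the cover on the deck at x = -40..-22 mm, y = 0, up to z = 103 mm.
- cover: Dock's clip-on cover, loose, 0.27 kg: plate 150 x 252 x 6 mm, upper face at z = +24 mm, skirt 18 mm below it. Origin: middle of the skirt's lower edge; axes as the dock's when fitted (origin then 92 mm above the bench). On its middle, upright to z = +55 mm: a fixed finger rib (x = +12 to +18 mm, 60 mm long in y) and the snap tab facing it (x = -20 to -15 mm, 50 mm long).
- tab (a joint): How far the cover's snap tab is pressed toward the rib (m): 0 free, 0.009 at its stop. Its hook holds the cover on the dock and lets go at about 0.006. Sprung, 2 N at first, 9 N at the stop; springs back when let go. Pinch tab and rib (38 mm over both, along the cover's x) from above and, still pinching, lift the cover straight off: 20 mm clears the rim.
- tray: Loose open aluminium tray, 0.8 kg, 210 mm (x) by 170 mm (y), 45 mm high, walls and floor 5 mm thick, inside empty. Origin: centre of its underside; z up.
- mat: Flat black rubber mat, fixed, 280 mm (x, its length) by 165 mm (y), 3 mm thick. Origin: centre of its underside.
- jar: Short round jar with a white lid, 51 mm across, 61 mm high, standing behind the dock; a bystander. Origin: centre of its underside.
- pack_1: Black battery pack, a block 44 x 40 x 70 mm, 0.18 kg, at first standing in the dock's well at y = +90 mm, or absent. Origin: its centre; z its 70 mm length (up in the well), x its 44 mm and y its 40 mm width, along the dock's x and y in the well. Grip it across the 44 mm (dock's x).
- pack_2: Black battery pack, a block 44 x 40 x 70 mm, 0.18 kg, at first standing in the dock's well at y = +30 mm, or absent. Origin: its centre; z its 70 mm length (up in the well), x its 44 mm and y its 40 mm width, along the dock's x and y in the well. Grip it across the 44 mm (dock's x).
- pack_3: Black battery pack, a block 44 x 40 x 70 mm, 0.18 kg, at first standing in the dock's well at y = -30 mm, or absent. Origin: its centre; z its 70 mm length (up in the well), x its 44 mm and y its 40 mm width, along the dock's x and y in the well. Grip it across the 44 mm (dock's x).
- pack_4: Black battery pack, a block 44 x 40 x 70 mm, 0.18 kg, at first standing in the dock's well at y = -90 mm, or absent. Origin: its centre; z its 70 mm length (up in the well), x its 44 mm and y its 40 mm width, along the dock's x and y in the well. Grip it across the 44 mm (dock's x).
- lift_1 (a joint): Height of the sprung carrier under the pack in the dock's well at y = +90 mm (m): 0 latched, -0.009 pressed to the stop, 0.032 sprung out. To release, press the pack (or empty carrier) straight down to the stop, about 5 N, and let go: within 1 s it springs up, the pack then standing 31 mm proud of the deck, loose. A shorter press may leave it latched: press again.
- lift_2 (a joint): Height of the sprung carrier under the pack in the dock's well at y = +30 mm (m): 0 latched, -0.009 pressed to the stop, 0.032 sprung out. To release, press the pack (or empty carrier) straight down to the stop, about 5 N, and let go: within 1 s it springs up, the pack then standing 31 mm proud of the deck, loose. A shorter press may leave it latched: press again.
- lift_3 (a joint): Height of the sprung carrier under the pack in the dock's well at y = -30 mm (m): 0 latched, -0.009 pressed to the stop, 0.032 sprung out. To release, press the pack (or empty carrier) straight down to the stop, about 5 N, and let go: within 1 s it springs up, the pack then standing 31 mm proud of the deck, loose. A shorter press may leave it latched: press again.
- lift_4 (a joint): Height of the sprung carrier under the pack in the dock's well at y = -90 mm (m): 0 latched, -0.009 pressed to the stop, 0.032 sprung out. To release, press the pack (or empty carrier) straight down to the stop, about 5 N, and let go: within 1 s it springs up, the pack then standing 31 mm proud of the deck, loose. A shorter press may leave it latched: press again.

How it is judged:
On the way, in this order (a step that is already met when the one before it is completed fails the run):
1. the snap tab is pressed in while the cover still sits on the dock (value of joint tab above 0.006 m and z of cover in the frame of dock below 0.097 m), for 0.1 s.
2. the cover lies right side up on the mat, along it, let go (horizontal distance between cover and mat below 0.045 m and angle between cover's own z axis and vertical below 0.1 rad and height (world z) of cover below 0.012 m and angle between the y axis of cover and the x axis of mat, either way round below 0.35 rad and value of joint tab below 0.002 m and linear speed of cover below 0.03 m/s), for 0.2 s.
At the end, for the whole second after the job is handed in: The cover lies flat, right side up, on the mat (centres within 45 mm, its length within 20 degrees of the mat's), its tab released; every battery pack present is inside the tray, on its floor (not on another pack), at rest; the tray stands level on the bench (all of step 2 and x of pack_1 in the frame of tray between -0.1 and 0.1 m and y of pack_1 in the frame of tray between -0.08 and 0.08 m and z of pack_1 in the frame of tray between 0.015 and 0.055 m and linear speed of each of pack_1, pack_2, pack_3, pack_4 below 0.03 m/s and x of pack_2 in the frame of tray between -0.1 and 0.1 m and y of pack_2 in the frame of tray between -0.08 and 0.08 m and z of pack_2 in the frame of tray between 0.015 and 0.055 m and x of pack_3 in the frame of tray between -0.1 and 0.1 m and y of pack_3 in the frame of tray between -0.08 and 0.08 m and z of pack_3 in the frame of tray between 0.015 and 0.055 m and x of pack_4 in the frame of tray between -0.1 and 0.1 m and y of pack_4 in the frame of tray between -0.08 and 0.08 m and z of pack_4 in the frame of tray between 0.015 and 0.055 m and angle between tray's own z axis and vertical below 0.1 rad and height (world z) of tray below 0.01 m); the robot touches nothing.
It fails at once if the short jar behind the dock is pushed more than 5 cm from its place or tipped over (distance of jar from where it was at the start of the episode above 0.05 m or angle between jar's own z axis and vertical above 0.6 rad).
Of pack_1, pack_2, pack_3, pack_4 only 3 to 4 are there at a start; the rules pass over those that are not, and their reading is None.
At some moment in a run one of tray may be knocked a few centimetres aside while the robot is not near it.
Once in a run the grip may slacken for a moment while it holds something.
It also fails if it takes over 210 s, if anything falls off the work surface, if the arm or the gripper's body presses on something with over 40 N, if the wrist force passes 120 N, or if a joint passes its speed limit or range.

## Robot

A 7-joint arm with a two-finger parallel gripper is mounted at the origin on the work surface; the furniture and walls round the work are solid. World frame = base frame: x ahead of the robot, y to its left, z up, the work surface at z = 0. Lengths are in m, angles in rad, forces in N, time in s.
With the tool pointing down it reaches from about 0.425 to 0.95 m from the base axis. Payload 4.7 kg.
Tool frame: the origin (TCP) lies on the mounting face of the last link; the fingertips stand 173 mm ahead of it and the grasp point (between the pads) lies 155 mm ahead of it (manip.tips_ahead is the distance from the TCP to the fingertips, in m); z points along the fingers, x is the direction in which the jaws open and shut, and the axes are right-handed (so a half turn about z gives the same grasp; the last joint's range is limited). The gripper opens to 85 mm and grips with 20 to 120 N. Pads are 22 mm wide; open, the fingers measure 114 mm over their backs; the gripper's body (76 mm by 85 mm) begins 54 mm behind the grasp point. The pads swing forward as they close: fully open they stand 13 mm farther back than shut.
Start: joints at [1.072, 0.469, -0.049, 1.532, 0.024, 1.141, -0.082], TCP at [0.306, -0.602, 0.405] pointing down, gripper open.
Joint ranges: [-2.59, 2.59], [-0.33, 1.99], [-1.39, 1.29], [0.1, 2.45], [-1.04, 4.18], [0.21, 1.99], [-2.66, 2.66]. Speed limits (rad/s): [2.57, 2.57, 3.14, 3.14, 3.14, 3.14, 3.14].

## Interface

Orientations are given as a unit quaternion [w, x, y, z].
In Python, from plant import manip, sensors, vision gives the robot as it stands. Calls block until the motion is done:
- manip.move_to(position, orientation): joint-space move of the TCP to a pose.
- manip.line_to(position, rotation=None, max_speed=0.15, until_force=None): straight line of the TCP; rotation=None keeps the orientation; max_speed is the mean speed in m/s. With until_force (N) it stops when the force on the tool has changed by that much, and returns True; else False.
- manip.movej(angles): joint-space move.
- manip.gripper_open() and manip.clamp(): open the fingers fully, or close them until they stop; the grip force is fixed at half the most.
- manip.wait(seconds).
- manip.solve_ik(position, orientation): joint angles nearest the present ones, or None.
- sensors.read_state(): the state.
- vision.get_image(name): name is "scene" or "top" or "wrist"; returns a dict with "pixels" (384x512x3 uint8, blue, green, red), "range_z" (384x512 float32, m along the optical axis (not along the pixel's ray), 0 where there is no reading), "vertical_fov" (degrees; the focal length in pixels is half the picture's height over the tangent of half this angle, whatever the lens; pixels are square), "cx", "cy" (the principal point, pixels), "R" (3x3) and "t" (3): a world point X has camera coordinates R X + t. Camera axes: x right, y down, z forward; pixel columns grow to the right and rows downward; lengths in m; the calibration is good to about 2 mm. A picture is of the moment at which its call begins.
A pose or a line that the arm cannot do raises manip.MotionError and nothing moves.
- manip.job_done(): hands the job in, once; it reports no verdict.
The state is a dict: "clock": time; "joints": joint angles; "joint_velocities": joint speeds; "tau": joint torques, N m; "tcp_pos": TCP position; "orientation": TCP orientation; "ft_force": force on the tool from outside, world axes, zero at the start; "ft_torque": the same for the moment, N m; "opening": finger opening in m.
Only numpy, scipy, OpenCV 4.12 (cv2) and the standard library are available. Lean on these libraries where they do the work, as an engineer would, in place of code of your own. Each camera call takes 0.05 s, during which the arm holds its last target.

## Working session

There is one attempt and no reset: what is moved stays moved. The work goes in short steps, each a Python script; the robot and the scene stay as the last script left them, time stands still between calls to the robot, and variables do not carry over. Pictures are saved under pics/ and viewed, and the job is handed in when it is done.

```bash
ls; mkdir -p pics; cat > h.py <<'E'
import numpy as np, cv2
from plant import manip, sensors, vision
def f(im): return im["pixels"].shape[0]/2/np.tan(np.radians(im["vertical_fov"])/2)
def world(im,u,v,z):
    "depth point"
    F=f(im); p=np.array([(u-im["cx"])/F*z,(v-im["cy"])/F*z,z]); return im["R"].T@(p-im["t"])
def ray(im,u,v,h):
    "intersect ray w plane z=h"
    F=f(im); R=np.array(im["R"]);c=-R.T@im["t"]; d=R.T@np.array([(u-im["cx"])/F,(v-im["cy"])/F,1]); return c+d*(h-c[2])/d[2]
def proj(im,X):
    p=np.array(im["R"])@np.array(X)+im["t"]; F=f(im); return p[0]/p[2]*F+im["cx"],p[1]/p[2]*F+im["cy"]
def cloud(im):
    F=f(im);Z=im["range_z"].astype(float);v,u=np.indices(Z.shape)
    P=np.stack([(u-im["cx"])/F*Z,(v-im["cy"])/F*Z,Z],-1)-im["t"]
    W=P@np.array(im["R"]); W[Z<=0]=np.nan; return W
def save(name,im): cv2.imwrite("pics/"+name,im["pixels"])
E
python3 - <<'E'
from h import *
s=sensors.read_state(); print(s)
for n in ["scene","top","wrist"]:
    im=vision.get_image(n); save(n+"0.png",im); print(n,im["vertical_fov"],im["cx"],im["cy"],-np.array(im["R"]).T@im["t"],np.round(im["R"],3).tolist(), (im["range_z"]>0).mean())
E
```

```text
pics
{'clock': 0.0, 'joints': array([ 1.07210235,  0.46943374, -0.04861057,  1.53367285,  0.02410601,
        1.14098535, -0.08230533]), 'joint_velocities': array([-8.10520768e-04, -8.79235639e-04, -1.65223128e-04,  2.84513335e-05,
       -7.03723746e-05, -3.32205222e-04,  1.34032271e-04]), 'tau': array([ 1.74752618e-03, -5.10308611e+01, -4.64605715e-02, -2.37718302e+01,
        1.06938975e-02,  7.48771301e-03, -2.24654215e-06]), 'tcp_pos': array([ 0.30549363, -0.60164425,  0.40367525]), 'orientation': array([-4.71305791e-04,  8.52273128e-01, -5.23096166e-01, -8.32533865e-04]), 'ft_force': array([ 0.62075938, -0.26995678, -0.33363002]), 'ft_torque': array([-0.03219404, -0.03018002,  0.03215434]), 'opening': 0.0856940059325539}
scene 48.128675635602285 258.598195764629 195.3053845247651 [0.09888563 0.96334446 0.75838556] [[-0.881, -0.473, 0.02], [-0.28, 0.485, -0.828], [0.382, -0.735, -0.56]] 0.9688568115234375
top 56.131207112027916 251.11197803665908 193.20235342982656 [0.42190767 0.02120478 0.99325441] [[-0.016, -1.0, -0.007], [-0.984, 0.017, -0.177], [0.177, 0.004, -0.984]] 0.9958750406901041
wrist 58.82566760922878 257.67013500000223 190.79302477034526 [ 0.37330859 -0.56515544  0.3735691 ] [[0.453, -0.891, -0.003], [-0.85, -0.433, 0.299], [-0.268, -0.133, -0.954]] 0.9961344401041666
```

View pics/scene0.png

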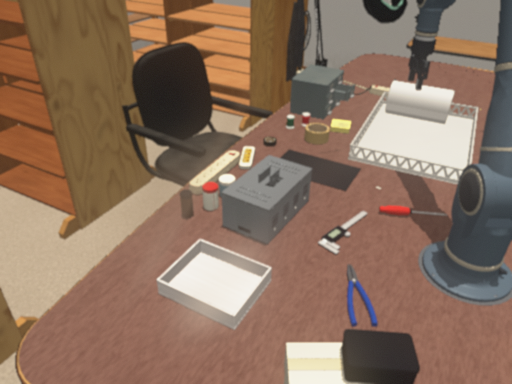

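View pics/top0.png

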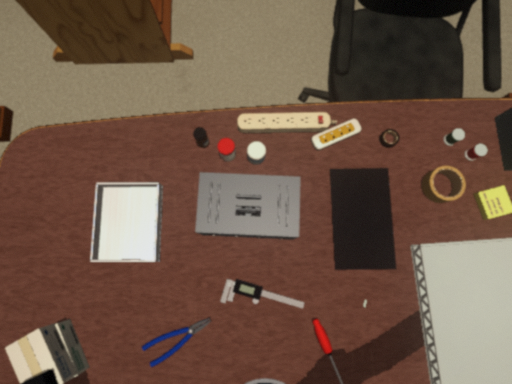

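View pics/wrist0.png

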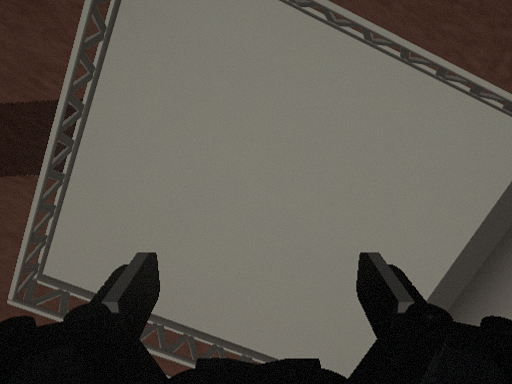

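The top view shows the dock with its cover at about (248,205), with the tray at (127,222) on its left. The mat is at (363,218) on its right. The white-lidded jar is at (257,151), behind the dock. Next I'll measure these.

```bash
cat > meas.py <<'E'
from h import *
def rect(P):
    c,(w,h),a=cv2.minAreaRect((P[:,:2]*1000).astype(np.float32)); 
    return np.round(c,1),round(w,1),round(h,1),round(a,2)
def comp(mask,seed):
    n,l=cv2.connectedComponents(mask.astype(np.uint8)); return l==l[seed[1],seed[0]]
E
python3 - <<'E'
from meas import *
im=vision.get_image("top"); W=cloud(im); px=im["pixels"].astype(int); Z=W[...,2]
np.set_printoptions(suppress=True,precision=4)
for n,(u,v) in dict(plate=(215,205),plate2=(285,205),tab=(248,212),rib=(248,197),trayfl=(127,222),mat=(363,218),jar=(257,151),bench=(320,150),t2=(240,212),r2=(240,196)).items(): print(n,W[v,u],px[v,u])
# cover plate
m=comp((Z>0.095)&(Z<0.2),(215,205)); P=W[m]; print("cover",rect(P),len(P),np.median(P[:,2]))
for lo,hi in((.13,.2),(.135,.2)):
    q=m&(Z>lo); print("upright",q.sum(), rect(W[q]), np.argwhere(q).min(0),np.argwhere(q).max(0), np.median(W[q],0),W[q][:,2].max())
# mat
g=px.max(-1); mm=comp((g<45)&(Z<0.03),(363,218)); P=W[mm]; print("mat",rect(P),np.median(P[:,2]))
# mat by contour ray
c=max(cv2.findContours(mm.astype(np.uint8),0,1)[0],key=cv2.contourArea)[:,0]; R=np.array([ray(im,u,v,.003) for u,v in c]); print("mat ray",rect(R))
# tray
box=(slice(170,275),slice(80,172)); t=np.zeros_like(mm); t[box]=((Z>0.015)&(Z<0.08))[box]; P=W[t]; print("tray hi",rect(P),len(P),np.percentile(P[:,2],[5,50,95]))
j=comp((Z>0.05)&(Z<0.08),(257,151)); print("jar",rect(W[j]),np.median(W[j][:,2]))
# scene cross-check
im2=vision.get_image("scene"); W2=cloud(im2); Z2=W2[...,2]
m2=comp((Z2>.095)&(Z2<.2),(240,205)); P=W2[m2]; print("cover scene",rect(P),np.median(P[:,2]),P[:,2].max()); 
q=m2&(Z2>.13); print(rect(W2[q]),q.sum())
s=cv2.resize(im2["pixels"][140:330,140:340],None,fx=3,fy=3,interpolation=2); cv2.imwrite("pics/scrop.png",s)
s=cv2.resize(im["pixels"][120:280,80:410],None,fx=2.4,fy=2.4,interpolation=2); cv2.imwrite("pics/tcrop.png",s)
E
```

```text
plate [0.5511 0.1139 0.1181] [125 131 135]
plate2 [ 0.5481 -0.0579  0.1181] [112 119 122]
tab [0.5328 0.0331 0.1153] [64 68 69]
rib [0.565  0.0322 0.1452] [72 75 78]
trayfl [0.525  0.3696 0.0018] [220 229 227]
mat [ 0.5248 -0.2815  0.0038] [23 25 31]
jar [0.7039 0.0073 0.0617] [204 227 223]
bench [ 0.723  -0.1743 -0.0024] [ 58  71 103]
t2 [0.5362 0.0537 0.0907] [41 44 47]
r2 [0.5679 0.0513 0.1449] [100 104 108]
cover (array([552.8,  31.7]), 252.3, 150.5, 86.38) 6062 0.11644638089062692
upright 142 (array([551.4,  30.5]), 57.7, 38.7, 87.88) [195 237] [211 261] [0.5637 0.0313 0.1452] 0.15139918180184359
upright 135 (array([551.4,  30.5]), 57.7, 38.7, 87.88) [195 237] [211 261] [0.564  0.0302 0.1452] 0.15139918180184359
mat (array([ 526.9, -278.5]), 160.6, 274.6, 89.48) 0.003112844901423385
mat ray (array([ 526.6, -278.4]), 159.8, 274.0, 89.53)
tray hi (array([522.9, 359.6]), 172.3, 207.6, 88.98) 1214 [0.0176 0.0401 0.0472]
jar (array([705.8,   9.9]), 48.8, 48.7, 88.62) 0.06137933131669944
cover scene (array([nan, nan]), nan, 0.0, nan) nan nan
(array([1084.3, -560.5]), 1596.8, 2526.8, 54.08) 15988
```

View pics/scrop.png

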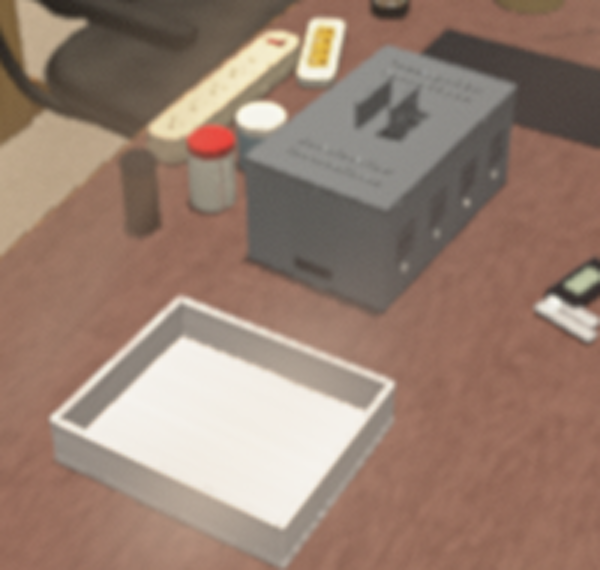

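View pics/tcrop.png

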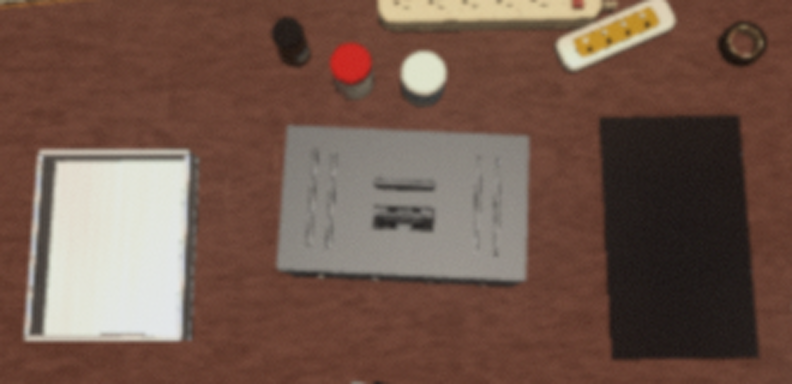

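Measurements so far:

| Item | Centre (m) | Height (m) | Orientation / size |
|---|---|---|---|
| Cover | (0.553, 0.032) | 0.116 | yaw about -3.6° |
| Tab and rib | – | tops ~0.145 | – |
| Mat | (0.527, -0.278) | – | length along world x |
| Tray | (0.523, 0.360) | 0.045 | 172 × 208 mm |

These agree with the given sizes. Next I'll check IK and get a wrist view.

```bash
cat >> h.py <<'E'
from scipy.spatial.transform import Rotation as Ro
def down(yaw):
    c,s=np.cos(yaw),np.sin(yaw); q=Ro.from_matrix(np.array([[c,s,0],[s,-c,0],[0,0,-1.]])).as_quat(); return np.array([q[3],*q[:3]])
def st(): 
    s=sensors.read_state(); print("t %.1f pos %s open %.4f F %s"%(s["clock"],np.round(s["tcp_pos"],4),s["opening"],np.round(s["ft_force"],1))); return s
E
python3 - <<'E'
from h import *
r=np.radians
print(manip.tips_ahead)
for nm,p,ys in(("dock",(.553,.032,.30),(-3.6,176.4)),("dockhi",(.553,.032,.45),(-3.6,176.4)),("mat",(.527,-.278,.21),(-90,90)),("mathi",(.527,-.278,.36),(-90,90)),("tray",(.523,.36,.23),(0,180)),("tray+",(.57,.40,.3),(0,180)),("tray-",(.47,.32,.3),(0,180))):
  for y in ys:
    s=manip.solve_ik(np.array(p),down(r(y))); print(nm,y,None if s is None else np.round(s,2))
E
```

```text
0.1734
dock -3.6 [ 0.33  0.46 -0.59  1.9   0.33  0.88 -0.49]
dock 176.4 [ 0.69  0.7  -1.18  1.89  0.74  1.08  2.29]
dockhi -3.6 [ 0.4   0.3  -0.66  1.74  0.2   1.17 -0.38]
dockhi 176.4 [ 0.73  0.47 -1.17  1.72  0.45  1.26  2.53]
mat -90 [ 0.46  0.57 -0.05  1.88  0.05  0.69 -1.2 ]
mat 90 [ 0.86  0.66 -0.61  1.86  0.51  0.79  1.55]
mathi -90 [ 0.48  0.38 -0.09  1.77  0.04  0.98 -1.19]
mathi 90 [ 0.93  0.47 -0.69  1.75  0.34  1.05  1.68]
tray 0 [-0.01  0.84 -1.    1.74  0.81  1.04 -1.31]
tray 180 [ 0.07  0.95 -1.19  1.74  0.96  1.16  1.73]
tray+ 0 [-0.02  0.88 -1.12  1.54  0.82  1.25 -1.27]
tray+ 180 [-0.    0.92 -1.18  1.53  0.87  1.29  1.84]
tray- 0 [ 0.11  0.69 -1.12  1.85  0.71  1.07 -1.29]
tray- 180 [ 0.14  0.72 -1.18  1.85  0.76  1.1   1.81]
```

```bash
python3 - <<'E'
from h import *
y=np.radians(-3.6)
manip.move_to(np.array([.553,.032,.47]),down(y)); st()
im=vision.get_image("wrist"); save("w1.png",im); W=cloud(im); Z=W[...,2]
np.save("pics/w1.npy",W)
from meas import rect
m=(Z>.11)&(Z<.125)&(abs(W[...,0]-.553)<.12)&(abs(W[...,1]-.03)<.16); print("plate",rect(W[m]),np.median(Z[m]),m.sum())
q=(Z>.135)&(Z<.16)&(abs(W[...,0]-.553)<.05)&(abs(W[...,1]-.03)<.06)
n,l,stt,_=cv2.connectedComponentsWithStats(q.astype(np.uint8))
for i in range(1,n):
    if stt[i,4]>20: P=W[l==i]; print(stt[i],rect(P),np.median(P,0))
E
```

```text
t 2.7 pos [0.5533 0.0305 0.4697] open 0.0854 F [-0.8 -0.8  0.2]
plate (array([551.6,  34.6]), 252.7, 150.6, 86.35) 0.11652663223067306 38077
[270 137   7  66 449] (array([566.7,  34.3]), 59.2, 5.6, 86.9) [0.5665932  0.0361344  0.14515562]
[233 142   8  57 348] (array([533.9,  36.4]), 49.1, 5.9, 86.59) [0.53468599 0.03677899 0.14792454]
```

View pics/w1.png

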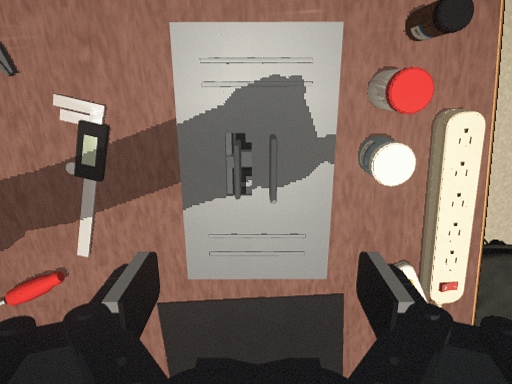

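The wrist view shows the rib at column 273 and the tab at column 237, rows 135–205. They come out at x = 0.567 and 0.534, with tops at about 0.147. That agrees with the top view, so I'll pinch now.

```bash
python3 - <<'E'
from h import *
y=np.radians(-3.6); c=np.array([.5555,.0338])
manip.line_to(np.array([*c,.36]),down(y)); st()
print(manip.line_to(np.array([*c,.297]),down(y),max_speed=.05,until_force=10)); st()
manip.clamp(); st(); manip.wait(.4); st()
im=vision.get_image("wrist"); save("w2.png",im)
im=vision.get_image("scene"); cv2.imwrite("pics/s2.png",cv2.resize(im["pixels"][60:330,140:400],None,fx=2.2,fy=2.2))
E
```

```text
t 3.6 pos [0.5559 0.034  0.3609] open 0.0856 F [0.3 0.2 0.5]
False
t 5.0 pos [0.5556 0.0339 0.2973] open 0.0854 F [ 1.2  0.6 -0.3]
t 5.6 pos [0.5564 0.0339 0.2989] open 0.0257 F [-0.4 -0.4 10.7]
t 6.0 pos [0.5564 0.0339 0.2989] open 0.0259 F [-0.7 -1.2  9.2]
```

View pics/w2.png

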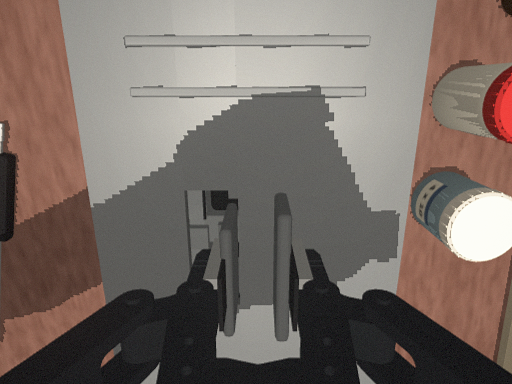

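View pics/s2.png

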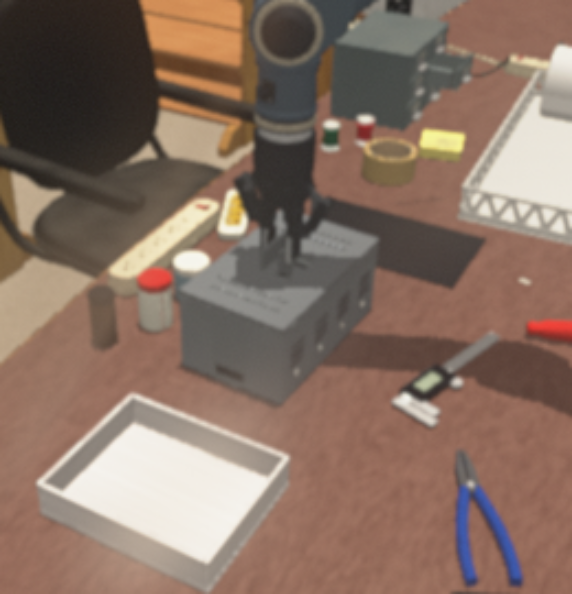

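The opening fell to 26 mm, against 38 mm free, and the view shows the tab pressed against the rib. Lifting now.

```bash
python3 - <<'E'
from h import *
y=np.radians(-3.6); c=np.array([.5555,.0338])
manip.line_to(np.array([*c,.33]),down(y),max_speed=.05); st()
manip.line_to(np.array([*c,.39]),down(y),max_speed=.08); st()
im=vision.get_image("top"); cv2.imwrite("pics/t3.png",cv2.resize(im["pixels"][100:300,80:420],None,fx=2.2,fy=2.2))
im=vision.get_image("scene"); cv2.imwrite("pics/s3.png",cv2.resize(im["pixels"][60:330,140:400],None,fx=2.2,fy=2.2))
E
```

```text
t 6.9 pos [0.5553 0.0337 0.3297] open 0.0246 F [ 0.2 -0.  -2.4]
t 7.8 pos [0.5553 0.0336 0.3896] open 0.0248 F [-0.7 -0.  -3. ]
```

View pics/s3.png

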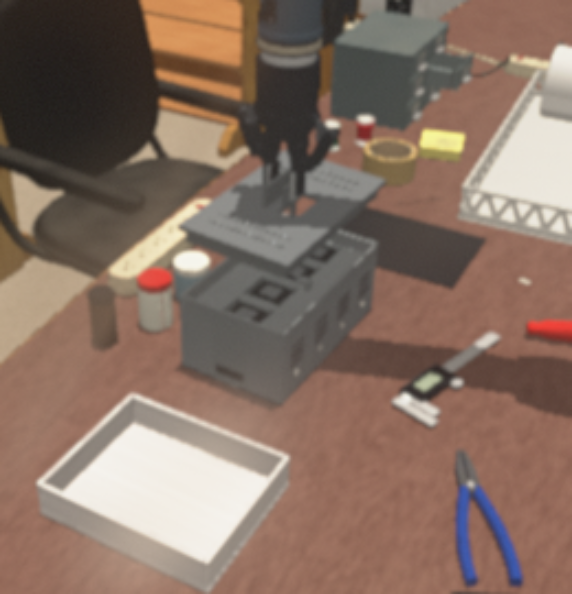

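```bash
python3 - <<'E'
from h import *
q=down(np.radians(-90)); c=[.5267,-.282]
manip.line_to(np.array([.5267,-.282,.36]),q,max_speed=.2); st()
im=vision.get_image("top"); cv2.imwrite("pics/t4.png",cv2.resize(im["pixels"][100:300,80:420],None,fx=2.2,fy=2.2))
im=vision.get_image("scene"); cv2.imwrite("pics/s4.png",cv2.resize(im["pixels"][60:330,140:400],None,fx=2.2,fy=2.2))
W=cloud(im);print(np.isfinite(W[...,2]).mean())
E
```

```text
t 9.6 pos [ 0.527  -0.2809  0.3601] open 0.0248 F [ 0.2 -0.5 -2.8]
0.978668212890625
```

View pics/s4.png

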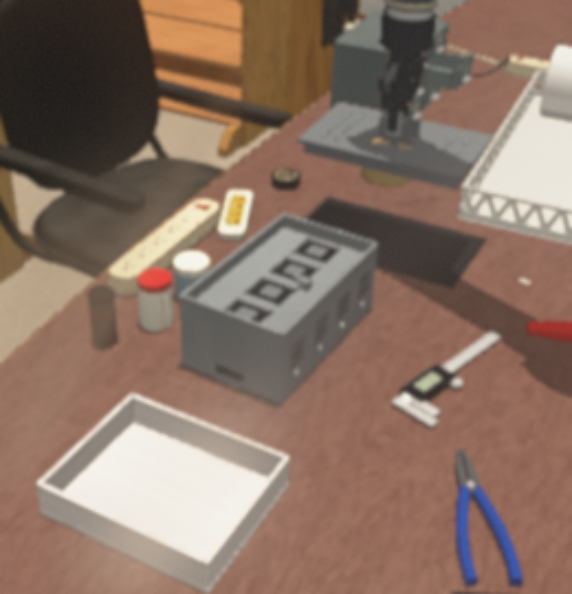

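View pics/t4.png

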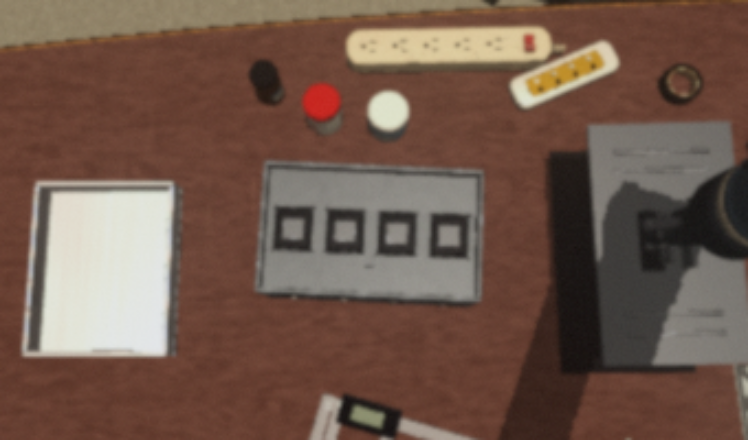

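The cover is level and aligned over the mat. Lowering until contact, then releasing.

```bash
python3 - <<'E'
from h import *
from meas import *
q=down(np.radians(-90.3)); c=[.5267,-.282]
manip.line_to(np.array([*c,.235]),q,max_speed=.12); st()
print(manip.line_to(np.array([*c,.2065]),q,max_speed=.025,until_force=5)); st()
manip.gripper_open(); manip.wait(.4); s=st()
p=s["tcp_pos"]
manip.line_to(np.array([p[0],p[1],.29]),q,max_speed=.08)
im=vision.get_image("wrist"); save("w5.png",im); W=cloud(im);Z=W[...,2]
manip.line_to(np.array([p[0],p[1],.40]),q,max_speed=.2)
manip.move_to(np.array([.553,.034,.47]),down(np.radians(-3.6)));st()
im=vision.get_image("top"); cv2.imwrite("pics/t5.png",cv2.resize(im["pixels"][100:300,80:420],None,fx=2.2,fy=2.2)); W=cloud(im);Z=W[...,2]
m=(Z>.018)&(Z<.036)&(abs(W[...,0]-.527)<.18)&(abs(W[...,1]+.28)<.13); P=W[m]; print("cover",rect(P),np.median(P[:,2]))
A=np.c_[P[:,:2],np.ones(len(P))]; print("plane",np.linalg.lstsq(A,P[:,2],rcond=None)[0])
im=vision.get_image("wrist"); save("w6.png",im); W=cloud(im); np.save("pics/w6.npy",W)
E
```

```text
t 10.9 pos [ 0.5271 -0.2822  0.2358] open 0.0251 F [ 0.2  0.8 -3.4]
True
t 11.8 pos [ 0.5267 -0.2822  0.2107] open 0.0249 F [-0.8 -0.2  5.7]
t 12.8 pos [ 0.5258 -0.2819  0.2095] open 0.0854 F [ 0.  -0.6  0.1]
t 16.0 pos [0.5533 0.0323 0.469 ] open 0.0853 F [-0.3 -0.8 -0.5]
cover (array([ 505.7, -309.5]), 202.1, 290.4, 89.69) 0.027164845014888247
plane [ 0.00137987 -0.00013608  0.02637448]
```

View pics/t5.png

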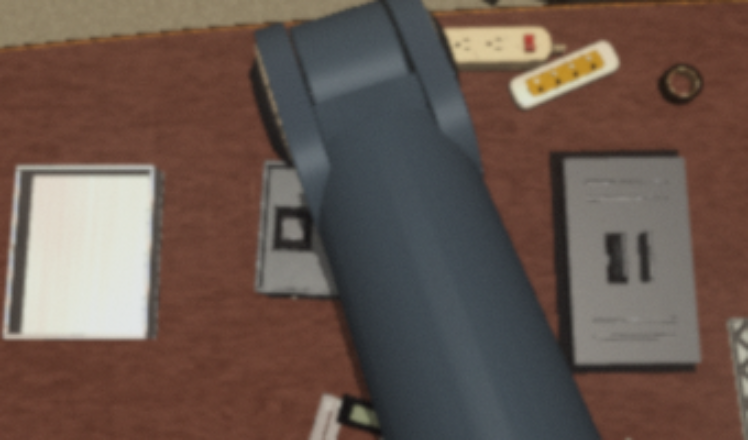

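View pics/w6.png

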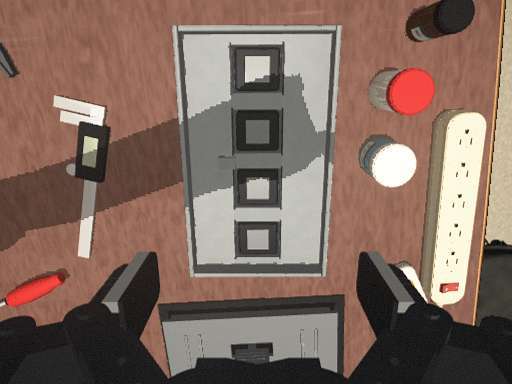

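The cover lies flat and lengthwise on the mat. The tray has been knocked slightly, so I'll re-measure it. All four wells show a dark ring with a grey square inside, so I'll check depth to see which ones hold packs.

```bash
python3 - <<'E'
from meas import *
np.set_printoptions(suppress=True,precision=4)
W=np.load("pics/w6.npy");Z=W[...,2]
for v,n in((69,1),(131,2),(188,3),(239,4)): 
    print(n,W[v,258],"ring",W[v,237],W[v,279],np.round(Z[v,225:292:3]*1000).astype(int))
m=(Z>.1)&(Z<.12)&(abs(W[...,0]-.552)<.1)&(abs(W[...,1]-.034)<.15); print("rim",rect(W[m]),np.median(Z[m]))
m=(Z>.08)&(Z<.1)&(abs(W[...,0]-.552)<.06)&(abs(W[...,1]-.034)<.11); print("deck",np.median(Z[m]))
im=cv2.imread("pics/w6.png").max(-1)
k=((im<60)).astype(np.uint8)
n,l,s,c=cv2.connectedComponentsWithStats(k)
for i in range(1,n):
    if 500<s[i,4]<4000 and 220<c[i,0]<300: 
        b=l==i; print(s[i],rect(W[b]), )
E
```

```text
1 [0.5586 0.1242 0.0901] ring [0.5384 0.1255 0.0901] [0.5789 0.1229 0.0883] [92 91 91 57 90 91 89 91 91 90 91 90 91 90 90 90 90 91 88 90 90 91 90]
2 [0.5547 0.065  0.0907] ring [0.5332 0.066  0.0878] [0.5772 0.0603 0.0659] [90 91 89 78 88 89 90 90 91 91 89 91 90 90 90 89 90 89 66 91 89 89 91]
3 [0.5507 0.0045 0.0902] ring [0.528  0.0051 0.0872] [0.5734 0.0006 0.0824] [90 90 90 92 87 89 89 89 91 90 90 90 90 91 90 90 90 89 82 89 91 91 89]
4 [ 0.5468 -0.0552  0.0901] ring [ 0.5214 -0.0622  0.0719] [ 0.5703 -0.0569  0.0899] [90 91 89 91 72 90 91 89 91 90 91 90 91 89 90 89 89 90 90 90 91 90 91]
rim (array([551.6,  34.8]), 252.1, 150.6, 86.41) 0.10978147821082025
deck 0.09031765144944816
[ 236  110   44   41 1183] (array([553.7,  63.8]), 42.2, 47.3, 86.28)
```

All four packs are present, flush at z = 0.090, and the rim gives the dock centre as (0.5517, 0.0345). Pressing each pack now.

```bash
cat >> h.py <<'E'
YAW=np.radians(-3.6); DC=np.array([.5517,.0343])
def well(i): y={1:.09,2:.03,3:-.03,4:-.09}[i]; return DC+y*np.array([-np.sin(YAW),np.cos(YAW)])
E
python3 - <<'E'
from h import *
q=down(YAW); T=manip.tips_ahead
manip.clamp()
for i in (1,2,3,4):
    w=well(i)
    manip.line_to(np.array([*w,.125+T]),q,max_speed=.2)
    manip.line_to(np.array([*w,.096+T]),q,max_speed=.1)
    r=manip.line_to(np.array([*w,.0765+T]),q,max_speed=.03,until_force=14); s=st(); print(i,r,"tip z",s["tcp_pos"][2]-T)
    manip.line_to(np.array([*w,.14+T]),q,max_speed=.12)
manip.wait(.5)
manip.gripper_open()
manip.move_to(np.array([.553,.034,.47]),q);st()
im=vision.get_image("wrist"); save("w7.png",im); W=cloud(im); np.save("pics/w7.npy",W)
Z=W[...,2]
for i in range(1,5):
    w=well(i); m=(Z>.1)&(Z<.14)&(np.hypot(W[...,0]-w[0],W[...,1]-w[1])<.035)
    if m.sum()>100:
        print(i,w,np.median(Z[m]),np.round(cv2.minAreaRect((W[m][:,:2]*1000).astype(np.float32))[0],1),np.round(cv2.minAreaRect((W[m][:,:2]*1000).astype(np.float32))[1:][0],1))
E
```

```text
t 18.9 pos [0.5577 0.1245 0.2548] open 0.0000 F [ 0.2 -0.8  3.2]
1 True tip z 0.08144685277957264
t 21.0 pos [0.554  0.0645 0.2552] open -0.0002 F [ 0.1 -0.1  4.2]
2 True tip z 0.08176167170395232
t 23.1 pos [0.5502 0.0046 0.2551] open 0.0001 F [ 0.2 -0.5  3.7]
3 True tip z 0.08173335842691765
t 25.1 pos [ 0.5465 -0.0554  0.2555] open 0.0000 F [ 0.4 -0.1  3.8]
4 True tip z 0.08207169892973432
t 27.8 pos [0.5527 0.0327 0.4685] open 0.0852 F [-0.4 -0.  -0.1]
1 [0.55735115 0.12412241] 0.1214434698721509 [557.8 131.7] [54.5 44.4]
2 [0.55358372 0.0642408 ] 0.12147261595386251 [552.   61.7] [46.4 47.2]
3 [0.54981628 0.0043592 ] 0.12132871978848195 [549.2   8.7] [46.2 45.7]
4 [ 0.54604885 -0.05552241] 0.12100668079067411 [545.5 -61.9] [56.  44.7]
```

View pics/w7.png

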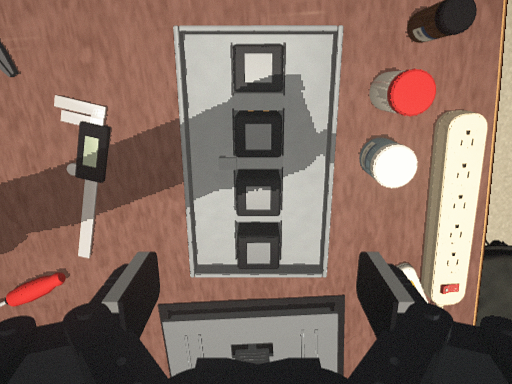

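All four have sprung up, with tops at z = 0.121. Now I'll measure the tray and move the packs one at a time, starting with pack 1.

```bash
cat >> h.py <<'E'
SLOT={1:(.045,.04),2:(-.045,.04),3:(.045,-.04),4:(-.045,-.04)}
def tray(show=None):
    im=vision.get_image("top"); W=cloud(im); Z=W[...,2]
    m=(Z>.03)&(Z<.055)&(W[...,0]>.35)&(W[...,0]<.75)&(W[...,1]>.2)&(W[...,1]<.58)
    n,l,s,_=cv2.connectedComponentsWithStats(cv2.dilate(m.astype(np.uint8),np.ones((3,3)))); k=1+np.argmax(s[1:,2]*s[1:,3]); m&=l==k
    c,(a,b),ang=cv2.minAreaRect((W[m][:,:2]*1000).astype(np.float32))
    if a<b: a,b=b,a; ang+=90
    ang=(ang+90)%180-90
    print("tray",np.round(c,1),round(a,1),round(b,1),round(ang,2))
    if show: cv2.imwrite("pics/"+show,cv2.resize(im["pixels"][100:300,60:420],None,fx=2.2,fy=2.2))
    ok=abs(a-210)<8 and abs(b-170)<8 and abs(ang)<30
    return np.array(c)/1000,np.radians(ang),ok
def pick(i):
    q=down(YAW); w=well(i)
    manip.line_to(np.array([*w,.31]),q,max_speed=.25)
    f=manip.line_to(np.array([*w,.2695]),q,max_speed=.08,until_force=10)
    manip.clamp(); manip.wait(.1); s=st()
    if f or not .038<s["opening"]<.05: print("PICK?",f); return False
    manip.line_to(np.array([*w,.365]),q,max_speed=.15); s=st(); return s["opening"]>.038
def place(i,c,ang):
    x,y=SLOT[i]; R=np.array([[np.cos(ang),-np.sin(ang)],[np.sin(ang),np.cos(ang)]]); p=c+R@[x,y]; q=down(ang)
    manip.line_to(np.array([*p,.33]),q,max_speed=.25); s=st()
    if s["opening"]<.038: print("LOST"); return False
    manip.line_to(np.array([*p,.24]),q,max_speed=.15); s=st()
    if s["opening"]<.038: print("LOST"); return False
    f=manip.line_to(np.array([*p,.2195]),q,max_speed=.025,until_force=5); s=st(); print("contact",f)
    manip.gripper_open(); manip.wait(.2)
    manip.line_to(np.array([*p,.34]),q,max_speed=.15); return True
E
python3 - <<'E'
from h import *
c,a,ok=tray("t8.png")
if ok and pick(1):
    c,a,ok=tray()
    if ok: print(place(1,c,a))
    manip.move_to(np.array([.553,.034,.42]),down(YAW)); tray("t9.png")
    im=vision.get_image("scene"); cv2.imwrite("pics/s9.png",cv2.resize(im["pixels"][60:330,140:400],None,fx=2.2,fy=2.2))
E
```

```text
tray [544.7 383.7] 209.3 172.0 -1.02
t 30.0 pos [0.5575 0.1242 0.2698] open 0.0429 F [0.6 0.5 0.1]
t 30.8 pos [0.5569 0.1237 0.3639] open 0.0430 F [ 1.1  0.1 -2.5]
tray [544.8 383.8] 209.6 171.3 -0.89
t 32.2 pos [0.5911 0.4215 0.3299] open 0.0428 F [ 0.1  0.2 -2.8]
t 32.9 pos [0.5908 0.4233 0.241 ] open 0.0426 F [-0.  -0.7 -1.6]
t 33.6 pos [0.5905 0.4231 0.2245] open 0.0429 F [ 1.1 -0.4  4.5]
contact True
True
tray [544.7 383.8] 209.2 171.9 -0.95
```

```bash
ls pics
```

```text
s2.png
s3.png
s4.png
s9.png
scene0.png
scrop.png
t3.png
t4.png
t5.png
t8.png
t9.png
tcrop.png
top0.png
w1.npy
w1.png
w2.png
w5.png
w6.npy
w6.png
w7.npy
w7.png
wrist0.png
```

View pics/s9.png

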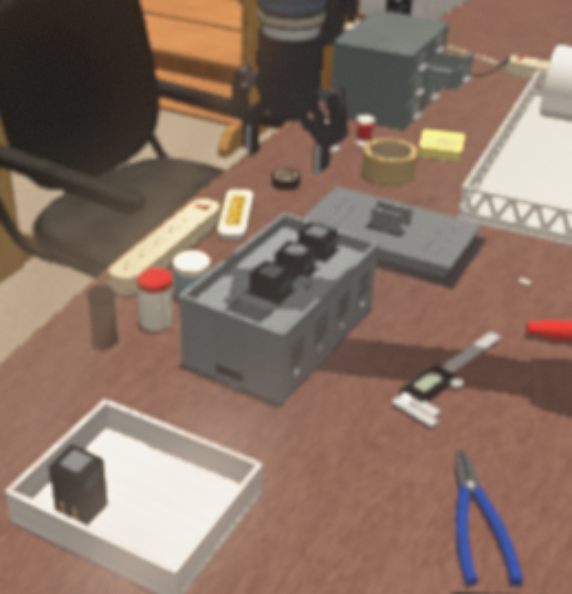

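View pics/t9.png

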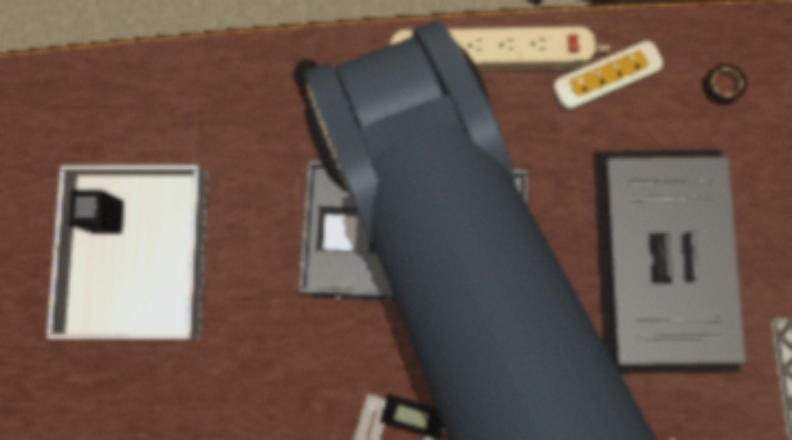

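Pack 1 stands in the tray. The top view shows it at about (95,210) in the crop, in the back-left slot. Next are packs 2–4, stopping if any check fails.

```bash
python3 - <<'E'
from h import *
for i in (2,3,4):
    c,a,ok=tray()
    if not ok or not pick(i): print("stop",i); break
    c,a,ok=tray()
    if not ok or not place(i,c,a): print("stop place",i); break
else: manip.move_to(np.array([.553,.034,.42]),down(YAW))
tray("t10.png"); st()
im=vision.get_image("scene"); cv2.imwrite("pics/s10.png",cv2.resize(im["pixels"][60:330,140:400],None,fx=2.2,fy=2.2))
E
```

```text
tray [544.8 383.6] 209.5 171.8 -0.93
t 38.6 pos [0.5537 0.0643 0.2697] open 0.0429 F [ 0.6 -0.2  0.3]
t 39.4 pos [0.5531 0.0639 0.3639] open 0.0428 F [-1.4  0.1 -2. ]
tray [544.8 383.8] 209.5 171.8 -0.99
t 41.1 pos [0.5013 0.4232 0.3299] open 0.0430 F [ 1.1 -0.  -1.2]
t 41.8 pos [0.5008 0.4249 0.2409] open 0.0428 F [-0.5  0.3 -1.7]
t 42.5 pos [0.5006 0.4245 0.2244] open 0.0428 F [-0.1 -0.6  5.3]
contact True
tray [544.8 384. ] 209.5 172.1 -1.07
t 47.2 pos [0.55   0.0044 0.2698] open 0.0428 F [0.2 0.5 0.9]
t 48.0 pos [0.5492 0.0041 0.3639] open 0.0430 F [-0.4 -0.2 -2.6]
tray [544.8 383.6] 209.4 171.7 -0.94
t 49.6 pos [0.5896 0.3414 0.3299] open 0.0426 F [ 0.4  0.2 -1.5]
t 50.3 pos [0.5895 0.3432 0.241 ] open 0.0426 F [ 0.  -0.2 -2. ]
t 50.9 pos [0.5892 0.3429 0.2244] open 0.0428 F [-0.2 -1.2  5.1]
contact True
tray [630.9 324.5] 115.1 57.9 50.61
stop 4
tray [631. 324.] 113.9 57.1 51.0
t 52.7 pos [0.589  0.3425 0.3385] open 0.0857 F [-0.1 -0.3 -0.1]
```

View pics/s10.png

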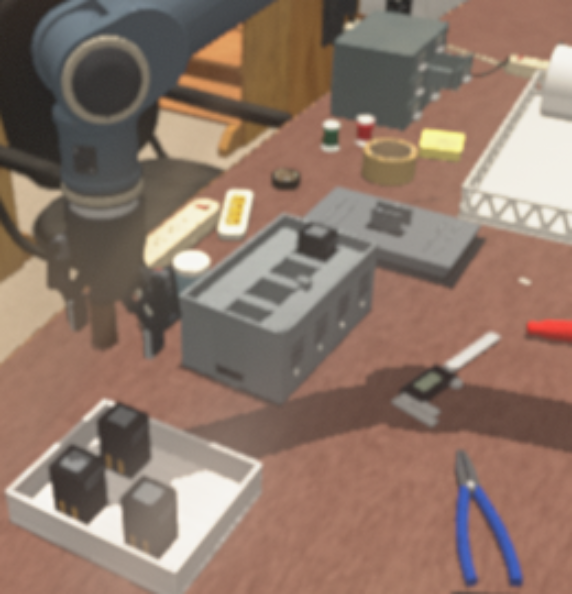

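View pics/t10.png

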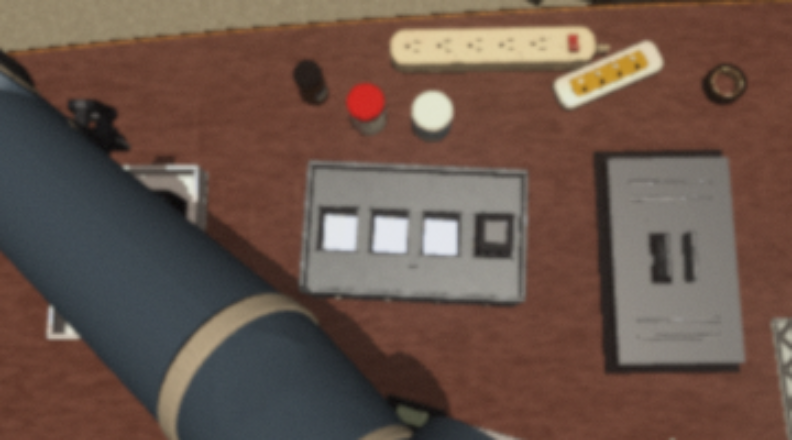

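Packs 1–3 stand in the tray. The stop happened only because the arm blocked the top camera's view of it. Pack 4 is next.

```bash
python3 - <<'E'
from h import *
if pick(4):
    c,a,ok=tray()
    if ok: print(place(4,c,a))
    manip.move_to(np.array([.553,.034,.47]),down(YAW)); tray(); st()
    im=vision.get_image("wrist"); save("w11.png",im)
    manip.move_to(np.array([.45,-.12,.5]),down(YAW)); tray("t11.png"); st()
    im=vision.get_image("top"); W=cloud(im);Z=W[...,2]
    from meas import rect
    m=(Z>.018)&(Z<.034)&(abs(W[...,0]-.527)<.15)&(abs(W[...,1]+.28)<.095); print("cover",rect(W[m]),np.median(Z[m]))
    m=(Z>.06)&(Z<.09)&(abs(W[...,0]-.545)<.1)&(abs(W[...,1]-.384)<.08); n,l,s,_=cv2.connectedComponentsWithStats(m.astype(np.uint8))
    for k in range(1,n):
        if s[k,4]>30: print("pack",rect(W[l==k]),np.median(Z[l==k]))
    m=(Z>.055)&(Z<.068)&(np.hypot(W[...,0]-.706,W[...,1]-.01)<.05); print("jar",rect(W[m]))
    im=vision.get_image("scene"); cv2.imwrite("pics/s11.png",cv2.resize(im["pixels"][60:330,140:400],None,fx=2.2,fy=2.2))
E
```

```text
t 55.7 pos [ 0.5462 -0.0556  0.2698] open 0.0427 F [ 0.5  0.3 -0.1]
t 56.5 pos [ 0.5455 -0.0557  0.3639] open 0.0429 F [ 0.7  0.8 -1.1]
tray [544.7 384. ] 209.1 172.4 -0.94
t 58.3 pos [0.4996 0.3435 0.3299] open 0.0430 F [ 0.6 -0.6 -2.2]
t 59.0 pos [0.4994 0.345  0.2408] open 0.0425 F [-0.4 -0.4 -1.4]
t 59.7 pos [0.4991 0.3447 0.2244] open 0.0430 F [-0.1 -0.2  5.9]
contact True
True
tray [544.6 383.8] 209.2 171.9 -0.88
t 62.6 pos [0.5528 0.0356 0.4694] open 0.0855 F [ 0.4  0.1 -0.7]
tray [545.  383.4] 209.7 171.6 -0.94
t 63.5 pos [ 0.4508 -0.1183  0.5   ] open 0.0854 F [-0.2  0.2  0.6]
cover (array([ 622.1, -284.3]), 151.2, 57.0, 89.79) 0.02714928171900905
pack (array([589.6, 418.8]), 42.9, 41.2, 1.95) 0.07525502074025937
pack (array([588.4, 339.4]), 41.0, 42.2, 88.96) 0.0753945078537372
pack (array([500.7, 420.7]), 41.5, 43.9, 88.76) 0.0753178883823785
pack (array([498.8, 341.3]), 40.5, 43.1, 89.59) 0.07529224295234574
jar (array([706.1,   9.9]), 48.5, 48.6, 88.28)
```

View pics/s11.png

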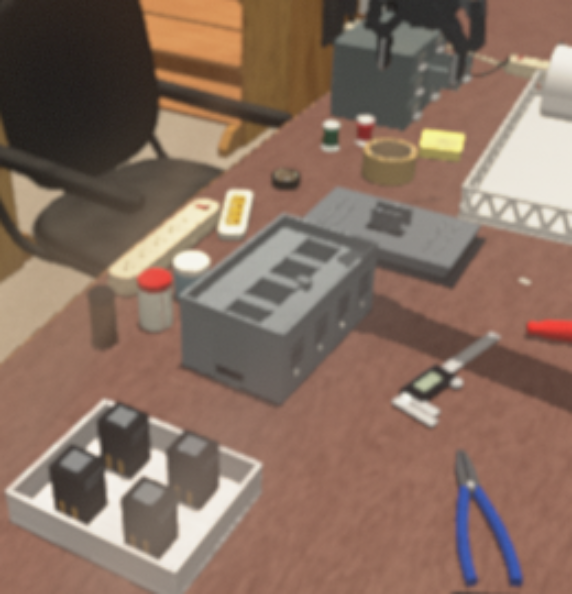

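View pics/t11.png

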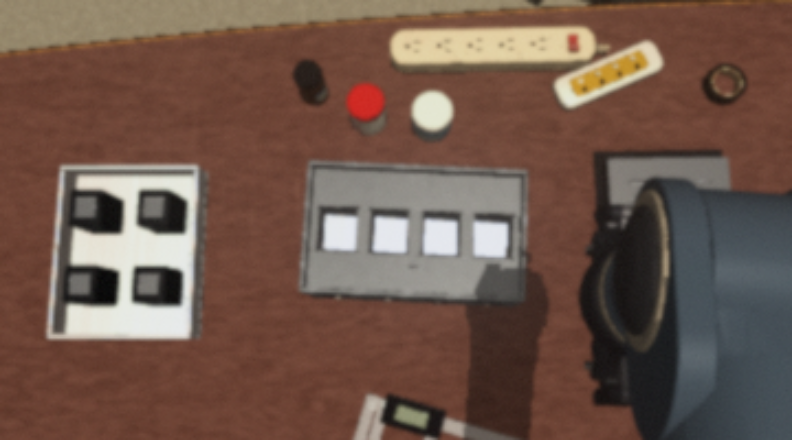

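All four packs stand apart in the tray, the wells are empty and the jar hasn't moved. The arm hides most of the cover here, so I'll check it from the earlier pose and then hand in.

```bash
python3 - <<'E'
from h import *
from meas import rect
manip.move_to(np.array([.553,.034,.47]),down(YAW)); manip.wait(.5)
im=vision.get_image("top"); W=cloud(im);Z=W[...,2]
m=(Z>.02)&(Z<.034)&(abs(W[...,0]-.527)<.15)&(abs(W[...,1]+.28)<.095)
m=cv2.morphologyEx(m.astype(np.uint8),cv2.MORPH_OPEN,np.ones((5,5)))>0
r=rect(W[m]); print("cover",r,np.median(Z[m])); P=W[m]; print("plane",np.linalg.lstsq(np.c_[P[:,:2]-P[:,:2].mean(0),np.ones(len(P))],P[:,2],rcond=None)[0])
for k in ((.035,.07),):
    u=(Z>k[0])&(Z<k[1])&(abs(W[...,0]-.527)<.06)&(abs(W[...,1]+.28)<.06); n,l,s,_=cv2.connectedComponentsWithStats(u.astype(np.uint8))
    for i in range(1,n):
        if s[i,4]>8: print("upright",rect(W[l==i]),np.median(Z[l==i]))
tray()
if abs(r[0][0]-527)<25 and abs(r[0][1]+278.5)<25: print("hand in"); st(); manip.job_done(); st()
E
```

```text
cover (array([ 524.5, -284.8]), 152.3, 252.2, 89.73) 0.027136385033765222
plane [5.53124686e-05 3.22898038e-04 2.71480787e-02]
upright (array([ 523.8, -299. ]), 7.9, 58.7, 89.19) 0.05295019294249598
upright (array([ 523.7, -265.5]), 5.7, 48.5, 87.92) 0.05458503100546837
tray [544.8 383.7] 209.3 171.8 -0.93
hand in
t 65.0 pos [0.5529 0.0338 0.4701] open 0.0854 F [0.4 0.8 1.5]
the job is handed in; nothing more can be done
the job is handed in; nothing more can be done
```

The cover is on the mat and all four battery packs are standing in the tray. I handed the job in at 65 s; no verdict is reported, so this rests on my own last checks.

I pinched the snap tab against the rib, lifted the cover straight off, turned it a quarter turn and laid it on the mat. Then I pressed all four packs; each sprang up on the first press. I moved them one by one into the tray.

Last checks:
- **Cover:** its centre is about 7 mm from the mat's. Its length lies within about 1° of the mat's, and it is flat with its top face at 27 mm. The tab and rib are 33 mm apart, so the tab is released.
- **Packs:** all four stand separately on the tray floor, with tops at 75 mm.
- **Tray:** it was knocked about 3 cm aside early in the run, so I re-measured it before each placing. It read unmoved in the final check.
- **Jar:** it reads the same position as at the start, to within 1 mm.
- **Gripper:** it was open and clear of everything at the end. I saw no slackening of the grip.

Two readings failed along the way:
- **Cover rectangle:** it came out wrong twice, once because nearby points were included and once because the arm hid part of the cover. The clear final view corrected it.
- **Tray reading:** one failed because the arm blocked the top camera. I repeated it before placing pack 4.

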